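# Find the sleeve that bites at the red flag of the sizing gauge

### The job

Clear the wooden offcut from in front of the sizing gauge into the blue scrap bin, and find which of the three look-alike brass sleeves is the size marked by the red flag on the tapered gauge. Slide that one along the table, without lifting it, up the throat until it bites between both jaws next to the flag, and leave it there. The other two sleeves must end up standing on the table clear of the gauge; do not force the gauge (under 60 N on a jaw) or disturb the yellow bottle.

Things in the scene. Friction and masses are not known exactly. Their poses are not given: they have to be found in the camera images.
- sleeve_a: one of three look-alike plugged brass sleeves standing upright: plain cylinder 60 mm high with a black plug (34 mm across, 4 mm high) on top, about 0.4 kg. Outside diameter 44, 50 or 56 mm, each size once; which letter has which size is not told: feel or see it. Origin: centre of its underside, z up its axis
- sleeve_b: one of three look-alike plugged brass sleeves standing upright: plain cylinder 60 mm high with a black plug (34 mm across, 4 mm high) on top, about 0.4 kg. Outside diameter 44, 50 or 56 mm, each size once; which letter has which size is not told: feel or see it. Origin: centre of its underside, z up its axis
- sleeve_c: one of three look-alike plugged brass sleeves standing upright: plain cylinder 60 mm high with a black plug (34 mm across, 4 mm high) on top, about 0.4 kg. Outside diameter 44, 50 or 56 mm, each size once; which letter has which size is not told: feel or see it. Origin: centre of its underside, z up its axis
- gauge: tapered sizing gauge fixed to the table: two steel jaws on a blue base (190 mm wide, 10 mm high beside the jaws, 40 mm high cross bar at the closed end), bare table in the throat. Origin: on the table, on the throat's centre line at the middle station; +x runs into the throat (narrowing), z up. A 56 mm sleeve bites with its axis at x = -40 mm, a 50 mm one at 0, a 44 mm one at +40 mm
- jaw_left: steel jaw, 40 mm high, on the +y side of the throat, part of the gauge (same origin and axes). Straight faces from gauge x = -85 mm (gap between jaws 63 mm) to +66 mm (gap 40 mm), each sloping 0.075 mm per mm; a flared mouth widens from 63 mm to about 105 mm at x = -114 mm
- jaw_right: steel jaw on the -y side of the throat, mirror of the left one, part of the gauge (same origin and axes)
- flag: red tab, 16 mm wide and 36 mm high, beside the left jaw at one of the three stations (gauge x = -40, 0 or +40 mm; two grey tabs stand at the others). Its origin lies on the centre line of the throat at its station, on the table; axes as the gauge's. The red block itself stands 60 to 90 mm from the origin along +y
- offcut: loose wooden block 75 x 34 x 34 mm lying on the table in front of the gauge's mouth; origin: centre of its underside, x along its length
- scrap: blue open scrap bin fixed on the table, outside 170 (x) x 150 (y) x 70 mm high, walls 5 mm; origin: centre of its underside
- bottle: yellow bottle, 60 mm across, 150 mm high, a bystander; origin: centre of its underside

How it is judged:
On the way:
1. a sleeve stands upright in the throat within 16 mm of the red flag's station (along the throat) and is pushed so that it presses on both jaws at once with at least 1 N each, for 0.2 s (((x of sleeve_a in the frame of flag between -0.016 and 0.016 m and y of sleeve_a in the frame of gauge between -0.01 and 0.01 m and height (world z) of sleeve_a below 0.006 m and angle between sleeve_a's own z axis and vertical below 0.1 rad and contact force between sleeve_a and jaw_left above 1 N and contact force between sleeve_a and jaw_right above 1 N) or (x of sleeve_b in the frame of flag between -0.016 and 0.016 m and y of sleeve_b in the frame of gauge between -0.01 and 0.01 m and height (world z) of sleeve_b below 0.006 m and angle between sleeve_b's own z axis and vertical below 0.1 rad and contact force between sleeve_b and jaw_left above 1 N and contact force between sleeve_b and jaw_right above 1 N) or (x of sleeve_c in the frame of flag between -0.016 and 0.016 m and y of sleeve_c in the frame of gauge between -0.01 and 0.01 m and height (world z) of sleeve_c below 0.006 m and angle between sleeve_c's own z axis and vertical below 0.1 rad and contact force between sleeve_c and jaw_left above 1 N and contact force between sleeve_c and jaw_right above 1 N))), for 0.2 s.
At the end, for the whole second after the job is handed in: The biting sleeve stands upright on the table in the throat, axis within 16 mm of the flag station along it and 10 mm of the centre line; the other two stand upright on the table, axes over 150 mm from the gauge origin; the offcut lies in the scrap bin; all at rest (((x of sleeve_a in the frame of flag between -0.016 and 0.016 m and y of sleeve_a in the frame of gauge between -0.01 and 0.01 m and height (world z) of each of sleeve_a, sleeve_b, sleeve_c below 0.006 m and angle between each of sleeve_a, sleeve_b, sleeve_c's own z axis and vertical below 0.1 rad and linear speed of each of sleeve_a, sleeve_b, sleeve_c below 0.01 m/s and horizontal distance between each of sleeve_b, sleeve_c and gauge above 0.15 m) or (x of sleeve_b in the frame of flag between -0.016 and 0.016 m and y of sleeve_b in the frame of gauge between -0.01 and 0.01 m and height (world z) of each of sleeve_b, sleeve_a, sleeve_c below 0.006 m and angle between each of sleeve_b, sleeve_a, sleeve_c's own z axis and vertical below 0.1 rad and linear speed of each of sleeve_b, sleeve_a, sleeve_c below 0.01 m/s and horizontal distance between each of sleeve_a, sleeve_c and gauge above 0.15 m) or (x of sleeve_c in the frame of flag between -0.016 and 0.016 m and y of sleeve_c in the frame of gauge between -0.01 and 0.01 m and height (world z) of each of sleeve_c, sleeve_a, sleeve_b below 0.006 m and angle between each of sleeve_c, sleeve_a, sleeve_b's own z axis and vertical below 0.1 rad and linear speed of each of sleeve_c, sleeve_a, sleeve_b below 0.01 m/s and horizontal distance between each of sleeve_a, sleeve_b and gauge above 0.15 m)) and x of offcut in the frame of scrap between -0.085 and 0.085 m and y of offcut in the frame of scrap between -0.075 and 0.075 m and height (world z) of offcut below 0.06 m and linear speed of offcut below 0.01 m/s); the robot touches nothing.
It fails at once if a sleeve is lifted more than 20 mm off the table (height (world z) of any of sleeve_a, sleeve_b, sleeve_c above 0.02 m).
It fails at once if a sleeve is tipped over (more than 0.5 rad) (angle between any of sleeve_a, sleeve_b, sleeve_c's own z axis and vertical above 0.5 rad).
It fails at once if a jaw of the gauge is forced with more than 60 N (contact force between any of jaw_left, jaw_right and anything else above 60 N).
It fails at once if the bottle is moved by more than 30 mm (distance of bottle from where it was at the start of the episode above 0.03 m).
It also fails if it takes over 72 s, if anything falls off the work surface, if the arm or the gripper's body presses on something with over 40 N, if the wrist force passes 120 N, or if a joint passes its speed limit or range.

### The arm

A 7-joint arm with a two-finger parallel gripper is mounted at the origin on the work surface. World frame = base frame: x ahead of the robot, y to its left, z up, the work surface at z = 0. Lengths are in m, angles in rad, forces in N, time in s.
With the tool pointing down it reaches from about 0.35 to 0.9 m from the base axis. Payload 8.1 kg.
Tool frame: the origin (TCP) lies between the finger pads; the fingertips stand 11 mm ahead of it and the grasp point (between the pads) lies 8 mm behind it; z points along the fingers, y is the direction in which the jaws open and shut (so a half turn about z gives the same grasp; the last joint's range is limited). The gripper opens to 85 mm and grips with 20 to 120 N. Pads are 22 mm wide; open, the fingers measure 114 mm over their backs; the gripper's body (76 mm by 85 mm) begins 54 mm behind the grasp point. The pads swing forward as they close: fully open they stand 13 mm farther back than shut.
Start: joints at [1.227, 0.434, 0.025, 1.573, -0.012, 1.134, -0.075], TCP at [0.149, -0.607, 0.242] pointing down, gripper open.
Joint ranges: [-2.62, 2.62], [-0.44, 2.09], [-1.27, 1.32], [0.08, 2.57], [-1.32, 4.46], [0.12, 2], [-2.74, 2.74]. Speed limits (rad/s): [2.22, 2.22, 3.01, 3.01, 3.14, 3.14, 3.14].

### API

Orientations are given as a rotation vector (axis times angle).
In Python, from station import env gives the robot as it stands. The module is installed in compiled form; this text tells all that it offers.
- The arm moves only by the tool arm_command, never from a script. Its argument "series" is a list of rows, each a list of 7 numbers: the shift along the tool's x, y, z in m, then the turn, a rotation vector about the tool's x, y, z in degrees, then the finger opening in m, from 0 to 0.0854. A call has 1 to 5 rows; each row is the pose to reach, as a shift and turn from the pose measured when the call began, along the tool's axes at that moment; what a row does not reach only later rows make up. A row lasts 1/8 s, in which the tool goes at most 62.5 mm and 10.7 degrees, less where a joint would pass 70% of its speed; a pose out of reach is approached as far as the arm can. A call with a gripper value outside its range is refused whole. The fingers move at their own pace and stop on an object; "squeeze" is the grip in N (left out, the last holds). Time passes only in rows, so rows that repeat a pose let the fingers close. It gives the time, the measured TCP pose, the force and the opening at its end, in the units of the state.
- env.observe(): the state, without advancing time (a new reading comes with each control period).
- env.get_image(name): name is "scene" or "top" or "wrist"; returns a dict with "image" (400x640x3 uint8, red, green, blue), "mtx" (3x3 intrinsics, pixels), "rvec" (rotation vector, rad) and "tvec" (3), from world to camera coordinates, as OpenCV has them. Camera axes: x right, y down, z forward; pixel columns grow to the right and rows downward; lengths in m; the calibration is good to about 2 mm. A picture is of the moment at which its call begins. There is no depth.
- env.job_done(): hands the job in, once; it reports no verdict.
Trained networks look in a picture, given as the dict that the camera call returned (one of the last four; its "shot" number tells which), for a name from the list of things; names that differ only in an ending like _2 or _b are one class to them, and where a whole thing is asked for, a point or a joint stands for the part that bears it (a point fixed in the world has none). Each returns a list of dicts, best first, with "p" (0 to 1); they miss things now and then, are a little off and sometimes report something else, mostly with a low value. They report only what shows in the picture. A call takes as long as a camera call.
- env.look_for(target, picture): "extent" ([left, top, right, bottom] in pixels, round what is visible of it).
The state is a dict: "time_s": time; "qpos": joint angles; "joint_velocities": joint speeds; "joint_torque": joint torques, N m; "eef_pos": TCP position; "eef_rot": TCP orientation; "contact_force": force on the tool from outside, world axes, zero at the start; "wrist_torque": the same for the moment, N m; "gripper_width": finger opening in m.
Only numpy, scipy, OpenCV 4.12 (cv2) and the standard library are available. Lean on these libraries where they do the work, as an engineer would, in place of code of your own. Each camera call takes 0.05 s, during which the arm holds its last target. There are 200 camera calls.

## Working session

There is one attempt and no reset: what is moved stays moved. The work goes in short steps, Python scripts to look and compute and a tool call to move; the robot and the scene stay as the last step left them, time stands still between calls to the robot, and variables do not carry over. Pictures are saved under pics/ and viewed, on a budget of 10 in all, crops included, one or two more only if the job needs it, and the job is handed in when it is done.

Besides the shell and the picture viewer there is one more tool, called after ">>>" as name([rows], argument=value, ...), one row to a line, values as JSON. arm_command: Moves the arm, as the interface text tells. Its arguments: {"type":"object","properties":{"series":{"type":"array","items":{"type":"array","items":{"type":"number"}}},"squeeze":{"type":"number"}},"required":["series"]}

```bash
mkdir -p pics
cat > h.py <<'E'
import numpy as np, cv2
from station import env
from scipy.spatial.transform import Rotation as R
def ray(p,u,v):
    Rm=cv2.Rodrigues(np.array(p["rvec"],float))[0]; t=np.array(p["tvec"],float).ravel()
    d=Rm.T@np.linalg.inv(np.array(p["mtx"]))@np.array([u,v,1.]); c=-Rm.T@t
    return c,d
def at(p,u,v,z):
    c,d=ray(p,u,v); return (c+d*(z-c[2])/d[2])
def proj(p,X):
    return cv2.projectPoints(np.array(X,float).reshape(-1,3),np.array(p["rvec"],float),np.array(p["tvec"],float),np.array(p["mtx"],float),None)[0].reshape(-1,2)
def save(p,n): cv2.imwrite("pics/"+n,p["image"][:,:,::-1])
def rel(target,yaw=None):
    "shift in tool axes to world target; tool rot"
    s=env.observe(); M=R.from_rotvec(s["eef_rot"]).as_matrix()
    return M.T@(np.array(target)-np.array(s["eef_pos"]))
E
python3 - <<'E'
from h import *
s=env.observe(); print({k:np.round(v,3) for k,v in s.items()}); print(R.from_rotvec(s["eef_rot"]).as_matrix().round(3))
for cam in ["top","scene"]:
    p=env.get_image(cam); save(p,cam+"0.png")
    print(cam,"cam at",ray(p,320,200)[0].round(3))
    for n in ["sleeve_a","gauge","jaw_left","flag","offcut","scrap","bottle"]:
        for d in env.look_for(n,p)[:4]:
            e=d["extent"]; print(n,round(d["p"],2),np.round(e,1),at(p,(e[0]+e[2])/2,(e[1]+e[3])/2,0.03).round(3))
E
```

```text
{'time_s': np.float64(0.0), 'qpos': array([ 1.227,  0.435,  0.025,  1.574, -0.012,  1.134, -0.075]), 'joint_velocities': array([ 0.   , -0.   ,  0.   , -0.001, -0.001,  0.002,  0.   ]), 'joint_torque': array([-0.0000e+00, -6.7047e+01,  1.0240e+00, -3.1621e+01,  1.5000e-02,
        1.3000e-02,  0.0000e+00]), 'eef_pos': array([ 0.149, -0.606,  0.242]), 'eef_rot': array([-3.117e+00, -3.770e-01,  1.000e-03]), 'contact_force': array([-0.781,  0.43 ,  0.147]), 'wrist_torque': array([-0.015,  0.015,  0.014]), 'gripper_width': np.float64(0.086)}
[[ 0.971  0.238 -0.001]
 [ 0.238 -0.971  0.002]
 [-0.    -0.002 -1.   ]]
top cam at [ 0.323 -0.006  1.121]
sleeve_a 0.86 [384.3 203.5 405.3 225.2] [ 0.453 -0.185  0.03 ]
sleeve_a 0.64 [391.1 129.5 407.6 150.1] [ 0.652 -0.205  0.03 ]
sleeve_a 0.56 [373.6 161.8 398.1 185.9] [ 0.56  -0.165  0.03 ]
gauge 0.59 [195.6 134.7 283.3 211.5] [0.569 0.219 0.03 ]
jaw_left 0.84 [215.4 183.  282.8 192.7] [0.529 0.193 0.03 ]
offcut 0.6 [390.1 129.2 407.6 146.9] [ 0.657 -0.204  0.03 ]
scrap 0.73 [446.4 167.4 519.4 237.4] [ 0.48  -0.414  0.03 ]
bottle 0.84 [137.1 247.5 177.  270.8] [0.348 0.427 0.03 ]
bottle 0.71 [210.  145.9 275.3 171.6] [0.608 0.211 0.03 ]
scene cam at [ 1.118 -0.348  0.666]
sleeve_a 0.89 [260.  229.6 287.  265.9] [ 0.564 -0.167  0.03 ]
sleeve_a 0.71 [239.5 205.8 263.6 238.6] [ 0.461 -0.181  0.03 ]
sleeve_a 0.7 [267.  268.6 288.3 301.5] [ 0.663 -0.199  0.03 ]
gauge 0.63 [362.8 167.5 464.6 242.4] [0.599 0.21  0.03 ]
jaw_left 0.87 [364.6 177.9 424.4 215.3] [0.549 0.187 0.03 ]
flag 0.15 [260.4 234.2 288.2 263.8] [ 0.568 -0.166  0.03 ]
offcut 0.88 [343.9 215.4 373.4 229.3] [0.586 0.05  0.03 ]
scrap 0.62 [260.2 227.  288.6 262.8] [ 0.557 -0.161  0.03 ]
scrap 0.57 [108.5 215.4 203.3 313.2] [ 0.487 -0.411  0.03 ]
bottle 0.59 [405.2 104.9 423.4 154.6] [0.298 0.459 0.03 ]
```

View pics/top0.png

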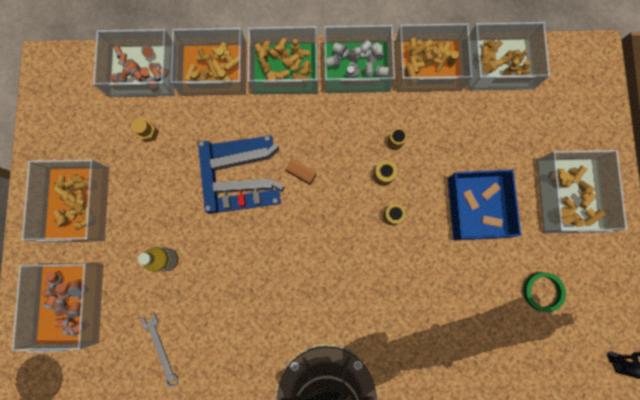

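View pics/scene0.png

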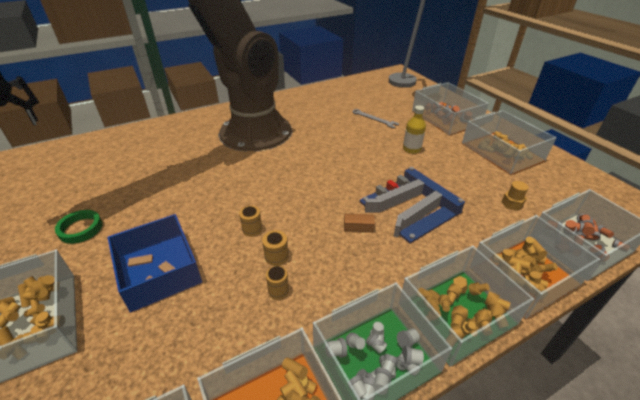

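The top picture shows the gauge at left, mouth facing right (world −y), with the red flag at the middle station (241,199), so I want the 50 mm sleeve. The offcut is at (301,171), the sleeves at (395,214), (386,172) and (398,138), the scrap bin at (483,205) and the bottle at (155,259). By apparent size, the near, middle and far sleeves look like 50, 56 and 44 mm.

```bash
cat >> h.py <<'E'
def goal(x,y,z,phi):
    "phi deg = world direction of tool x; tool down"
    s=env.observe(); M=R.from_rotvec(s["eef_rot"]).as_matrix(); a=np.radians(phi); c,q=np.cos(a),np.sin(a)
    T=np.array([[c,q,0],[q,-c,0],[0,0,-1]])
    d=M.T@(np.array([x,y,z])-np.array(s["eef_pos"])); r=R.from_matrix(M.T@T).as_rotvec(degrees=True)
    print("t%.2f"%s["time_s"],"pos",np.round(s["eef_pos"],4),"phi",np.degrees(np.arctan2(M[1,0],M[0,0])).round(1),"w",round(float(s["gripper_width"]),4),"F",np.round(s["contact_force"],1),"-> shift",d.round(4),"turn",r.round(1))
E
python3 - <<'E'
from h import *
p=env.get_image("top"); im=p["image"]
roi=im[150:195,275:330]; hsv=cv2.cvtColor(roi,cv2.COLOR_RGB2HSV)
print("offcut px",im[171,301],"table",im[185,320])
d=np.linalg.norm(roi.astype(float)-np.median(im[168:175,297:305].reshape(-1,3),axis=0),axis=2)
m=(cv2.GaussianBlur(d,(3,3),0)<28).astype(np.uint8)
n,l,st,ce=cv2.connectedComponentsWithStats(m); k=l[21,26]; ys,xs=np.where(l==k); print(st[k])
P=np.array([at(p,u+275,v+150,.034)[:2] for u,v in zip(xs,ys)],np.float32)
print("offcut rect",cv2.minAreaRect(P))
for n,u,v,z in [("flagred",241,199,.036),("grey1",225,199,.036),("grey2",256,197,.036),("s_near",395,214,.064),("s_mid",386,172,.064),("s_far",398,138,.064),("bin",483,205,.035),("botl",155,259,.1)]: print(n,at(p,u,v,z).round(3))
goal(.53,.04,.30,0)
E
```

```text
offcut px [157 102  57] table [176 131  83]
[  9   6  33  25 350]
offcut rect ((0.5770073533058167, 0.056034237146377563), (0.08185546845197678, 0.045142754912376404), 66.96477508544922)
flagred [0.499 0.213 0.036]
grey1 [0.5   0.255 0.036]
grey2 [0.504 0.174 0.036]
s_near [ 0.45  -0.179  0.064]
s_mid [ 0.558 -0.161  0.064]
s_far [ 0.647 -0.195  0.064]
bin [ 0.473 -0.412  0.035]
botl [0.347 0.404 0.1  ]
t0.85 pos [ 0.149  -0.607   0.2424] phi 13.8 w 0.0854 F [ 0.1  0.1 -0.4] -> shift [ 0.5242 -0.5375 -0.0577] turn [ 0.  -0.  13.8]
```

>>> arm_command([
  [0.558,-0.55,-0.058,0,0,-53,0.0854],
  [0.558,-0.55,-0.058,0,0,-53,0.0854],
  [0.558,-0.55,-0.058,0,0,-53,0.0854],
  [0.558,-0.55,-0.058,0,0,-53,0.0854],
  [0.558,-0.55,-0.058,0,0,-53,0.0854],
])

```text
time_s: 1.48
eef_pos: [0.3133, -0.3399, 0.2659]
eef_rot: [2.617, 1.736, -0.0]
contact_force: [0.9, -0.5, 0.9]
gripper_width: 0.0855
```

```bash
python3 -c "
from h import *
goal(.56,.06,.30,67)"
```

```text
t1.48 pos [ 0.3133 -0.3399  0.2659] phi 67.1 w 0.0855 F [ 0.9 -0.5  0.9] -> shift [ 0.4644  0.0719 -0.0344] turn [0.1 0.  0.1]
```

>>> arm_command([
  [0.464,0.072,-0.034,0,0,0,0.0854],
  [0.464,0.072,-0.034,0,0,0,0.0854],
  [0.464,0.072,-0.034,0,0,0,0.0854],
  [0.464,0.072,-0.034,0,0,0,0.0854],
  [0.464,0.072,-0.034,0,0,0,0.0854],
])

```text
time_s: 2.1
eef_pos: [0.4769, -0.0747, 0.2885]
eef_rot: [2.617, 1.735, 0.001]
contact_force: [1.2, 0.2, 0.4]
gripper_width: 0.0856
```

>>> arm_command([
  [0.155,0.024,-0.011,0,0,0,0.0854],
  [0.155,0.024,-0.011,0,0,0,0.0854],
  [0.155,0.024,-0.011,0,0,0,0.0854],
  [0.155,0.024,-0.011,0,0,0,0.0854],
])

```text
time_s: 2.6
eef_pos: [0.56, 0.062, 0.2994]
eef_rot: [2.614, 1.742, 0.003]
contact_force: [-0.2, 0.1, 0.4]
gripper_width: 0.0854
```

```bash
python3 -c "
from h import *
p=env.get_image('wrist'); save(p,'w1.png'); print(ray(p,320,200))
for n in ['sleeve_a','gauge','jaw_left','jaw_right','flag','offcut']:
    for d in env.look_for(n,p)[:2]:
        e=d['extent']; print(n,round(d['p'],2),np.round(e,1),at(p,(e[0]+e[2])/2,(e[1]+e[3])/2,0.034).round(3))
goal(.577,.056,.05,67)"
```

```text
(array([0.59165815, 0.1393621 , 0.43136453]), array([-0.12137349, -0.3049597 , -0.9446095 ]))
sleeve_a 0.68 [453.8 278.7 477.1 309.1] [ 0.671 -0.19   0.034]
sleeve_a 0.67 [360.  274.5 408.3 333.4] [ 0.564 -0.163  0.034]
gauge 0.71 [161.6   0.  389.6 135.8] [0.554 0.17  0.034]
jaw_left 0.64 [214.    3.  287.  132.6] [0.529 0.18  0.034]
jaw_right 0.63 [292.1   0.  368.   84.1] [0.619 0.171 0.034]
jaw_right 0.56 [443.9 274.9 477.  310.1] [ 0.666 -0.185  0.034]
flag 0.66 [196.4  31.8 230.5  62.6] [0.502 0.214 0.034]
offcut 0.78 [315.1 121.9 351.7 186.7] [0.577 0.058 0.034]
t2.95 pos [0.5591 0.0575 0.2996] phi 67.0 w 0.0855 F [-0.1 -0.4 -0.1] -> shift [0.006  0.0165 0.2496] turn [ 0.1  0.1 -0. ]
```

View pics/w1.png

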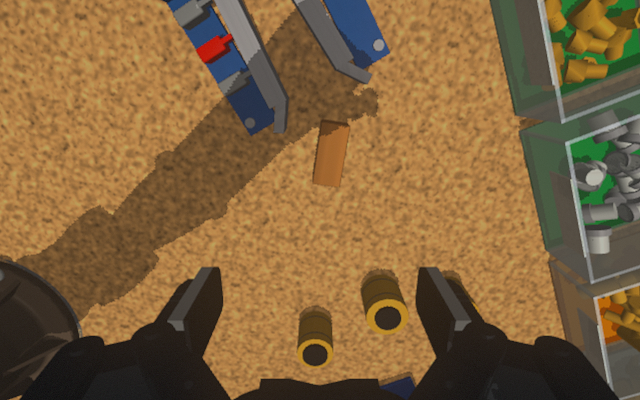

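The wrist view shows the offcut with its top centre near (332,154), the jaws' mouth just beyond it, and the red flag at (213,48). The near and middle sleeves are at (315,352) and (387,317).

```bash
python3 -c "
from h import *
p=env.get_image('wrist')
a=at(p,335,122,.034);b=at(p,327,186,.034);print(a,b,np.linalg.norm(a-b),np.degrees(np.arctan2(*(a-b)[1::-1])))
im=p['image'][105:200,295:370].astype(float); ref=np.median(p['image'][145:160,328:338].reshape(-1,3),axis=0)
m=(np.linalg.norm(cv2.GaussianBlur(im,(3,3),0)-ref,axis=2)<25).astype(np.uint8)
m=cv2.morphologyEx(m,cv2.MORPH_OPEN,np.ones((5,5)));n,l,st,ce=cv2.connectedComponentsWithStats(m);k=l[48,37];ys,xs=np.where(l==k)
print(ref,st[k],cv2.minAreaRect(np.array([at(p,u+295,v+105,.034)[:2] for u,v in zip(xs,ys)],np.float32)))
c=(a+b)/2; goal(c[0],c[1],.03,67)"
```

```text
[0.59182438 0.08603975 0.034     ] [0.55415826 0.01917164 0.034     ] 0.07674685932567094 60.60788859949608
[163. 103.  48.] [  19   22   34   57 1437] ((0.5732412338256836, 0.05262903869152069), (0.06787514686584473, 0.03647297993302345), 61.54016876220703)
t3.00 pos [0.5592 0.0577 0.2996] phi 67.0 w 0.0854 F [ 0.2  0.1 -0.5] -> shift [0.0011 0.0141 0.2697] turn [0.1 0.1 0. ]
```

>>> arm_command([
  [0.001,0.0147,0.06,0,0,5.5,0.065],
  [0.001,0.0147,0.12,0,0,5.5,0.065],
  [0.001,0.0147,0.18,0,0,5.5,0.065],
  [0.001,0.0147,0.24,0,0,5.5,0.065],
  [0.001,0.0147,0.279,0,0,5.5,0.065],
])

```text
time_s: 3.62
eef_pos: [0.5723, 0.0514, 0.0181]
eef_rot: [2.699, 1.604, -0.003]
contact_force: [0.9, 0.5, 0.4]
gripper_width: 0.0651
```

>>> arm_command([
  [0,0,0.002,0,0,0,0.025],
  [0,0,0.002,0,0,0,0.025],
  [0,0,0.002,0,0,0,0.025],
  [0,0,0.002,0,0,0,0.025],
], squeeze=40)

```text
time_s: 4.12
eef_pos: [0.5733, 0.0514, 0.0176]
eef_rot: [2.698, 1.603, 0.001]
contact_force: [-0.9, 1.1, -0.1]
gripper_width: 0.0335
```

>>> arm_command([
  [0,0,-0.06,0,0,0,0.025],
  [0,0,-0.12,0,0,0,0.025],
  [-0.05,0.0145,-0.15,0,0,0,0.025],
  [-0.106,0.031,-0.15,0,0,0,0.025],
  [-0.162,0.047,-0.15,0,0,0,0.025],
])

```text
time_s: 4.75
eef_pos: [0.5368, -0.1147, 0.1695]
eef_rot: [2.696, 1.603, 0.003]
contact_force: [0.6, 0.1, -0.7]
gripper_width: 0.033
```

>>> arm_command([
  [-0.058,0.017,0,0,0,0,0.025],
  [-0.116,0.034,0,0,0,0,0.025],
  [-0.174,0.051,0,0,0,0,0.025],
  [-0.232,0.068,0,0,0,0,0.025],
  [-0.286,0.0835,0,0,0,0,0.025],
])

```text
time_s: 5.38
eef_pos: [0.4728, -0.4082, 0.1712]
eef_rot: [2.695, 1.601, 0.004]
contact_force: [1.8, 0.1, -0.1]
gripper_width: 0.0333
```

```bash
python3 -c "
from h import *
p=env.get_image('wrist'); save(p,'w2.png'); print(ray(p,320,200)[0])
for n in ['sleeve_a','scrap','offcut']:
    for d in env.look_for(n,p)[:3]:
        e=d['extent']; print(n,round(d['p'],2),np.round(e,1),at(p,(e[0]+e[2])/2,(e[1]+e[3])/2,0.06).round(3))
goal(.474,-.405,.05,61.5)"
```

```text
[ 0.51186715 -0.33393643  0.30293536]
scrap 0.73 [161.7  48.4 465.1 283.5] [ 0.482 -0.384  0.06 ]
scrap 0.59 [276. 176. 369. 362.] [ 0.447 -0.463  0.06 ]
offcut 0.72 [276.6 175.3 366.9 362.9] [ 0.447 -0.463  0.06 ]
t5.58 pos [ 0.4728 -0.4071  0.1705] phi 61.3 w 0.0331 F [ 0.4  1.  -0.5] -> shift [ 0.0025 -0.0007  0.1205] turn [ 0.3  0.  -0.2]
```

View pics/w2.png

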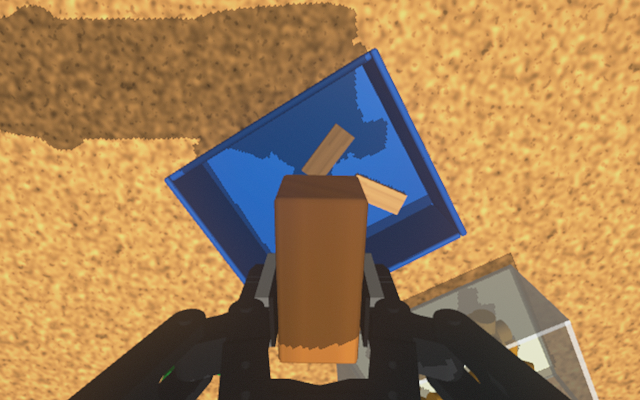

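The offcut is held squarely. Three bin rim corners are visible at (168,180), (376,50) and (464,234). I'll check the bin centre from those.

```bash
python3 -c "
from h import *
p=env.get_image('wrist')
P=[at(p,u,v,.07) for u,v in [(168,180),(376,50),(464,234)]]; print(np.round(P,3),np.linalg.norm(P[0]-P[1]),np.linalg.norm(P[1]-P[2])); c=(P[0]+P[2])/2; print(c)
goal(c[0],c[1],.055,61.5)"
```

```text
[[ 0.389 -0.341  0.07 ]
 [ 0.554 -0.335  0.07 ]
 [ 0.557 -0.481  0.07 ]] 0.16488533570705993 0.14589569450046702
[ 0.4726922  -0.41084847  0.07      ]
t5.62 pos [ 0.4737 -0.4054  0.1706] phi 61.5 w 0.0334 F [-0.1  0.   0.5] -> shift [-0.0053  0.001   0.1156] turn [ 0.3  0.  -0. ]
```

>>> arm_command([
  [-0.005,0.001,0.06,0,0,0,0.025],
  [-0.005,0.001,0.114,0,0,0,0.025],
  [-0.005,0.001,0.118,0,0,0,0.025],
  [-0.005,0.001,0.118,0,0,0,0.06],
  [-0.005,0.001,0.118,0,0,0,0.06],
])

```text
time_s: 6.25
eef_pos: [0.4747, -0.4111, 0.0554]
eef_rot: [2.692, 1.601, 0.008]
contact_force: [0.6, 0.3, 0.1]
gripper_width: 0.0598
```

>>> arm_command([
  [0,0,0,0,0,0,0.06],
  [0,0,-0.06,0,0,0,0.06],
  [0,0,-0.12,0,0,0,0.0854],
  [0,0,-0.18,0,0,0,0.0854],
  [0,0,-0.22,0,0,0,0.0854],
])

```text
time_s: 6.88
eef_pos: [0.4736, -0.41, 0.2802]
eef_rot: [2.688, 1.599, 0.011]
contact_force: [-0.5, -0.2, -0.7]
gripper_width: 0.0853
```

```bash
python3 -c "
from h import *
p=env.get_image('top'); save(p,'top3.png')
for n in ['offcut','sleeve_a']:
    for d in env.look_for(n,p)[:3]:
        e=d['extent']; print(n,round(d['p'],2),np.round(e,1),at(p,(e[0]+e[2])/2,(e[1]+e[3])/2,0.03).round(3))
p=env.get_image('wrist'); save(p,'w3.png')
print(proj(p,[[.45,-.18,.064],[.558,-.162,.064],[.647,-.196,.064],[.4727,-.41,.02]]))
for n in ['offcut','sleeve_a']:
    for d in env.look_for(n,p)[:3]:
        e=d['extent']; print(n,round(d['p'],2),np.round(e,1),at(p,(e[0]+e[2])/2,(e[1]+e[3])/2,0.03).round(3))
goal(.5,-.3,.30,61.5)"
```

```text
offcut 0.88 [458.8 190.6 494.5 215.8] [ 0.478 -0.398  0.03 ]
sleeve_a 0.86 [375.3 159.7 395.4 186.9] [ 0.562 -0.164  0.03 ]
sleeve_a 0.72 [385.8 203.9 403.1 221.7] [ 0.457 -0.184  0.03 ]
sleeve_a 0.6 [385.9 128.  407.3 149. ] [ 0.656 -0.198  0.03 ]
[[ 160.41897311  -53.11758   ]
 [ 257.6579734  -153.69645214]
 [ 377.88601589 -173.01035493]
 [ 313.98520796  157.10169523]]
offcut 0.86 [303.4 116.1 331.8 183.6] [ 0.481 -0.403  0.03 ]
t7.17 pos [ 0.4722 -0.4097  0.2747] phi 61.5 w 0.0856 F [ 0.3  0.  -1. ] -> shift [ 0.1096 -0.0277 -0.0256] turn [ 0.5  0.  -0. ]
```

View pics/w3.png

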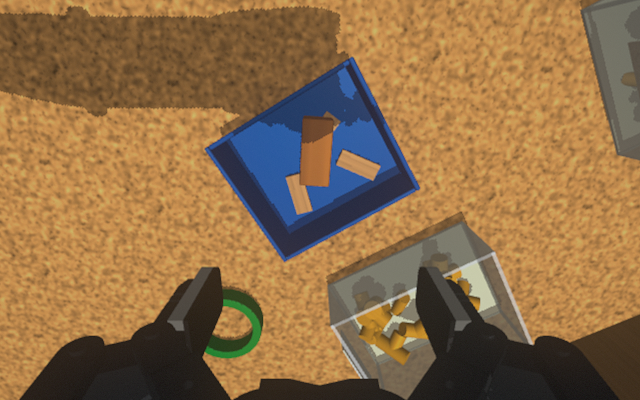

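The offcut lies in the bin. Next I'll look at the sleeves from close by, with the jaws turned along the throat direction.

>>> arm_command([
  [0.224,-0.09,-0.025,0,0,58.5,0.0854],
  [0.224,-0.09,-0.025,0,0,58.5,0.0854],
  [0.224,-0.09,-0.025,0,0,58.5,0.0854],
  [0.224,-0.09,-0.025,0,0,58.5,0.0854],
  [0.224,-0.09,-0.025,0,0,58.5,0.0854],
])

```text
time_s: 7.8
eef_pos: [0.5002, -0.1642, 0.2984]
eef_rot: [3.13, 0.229, 0.011]
contact_force: [-0.5, -1.3, 0.6]
gripper_width: 0.0856
```

```bash
python3 -c "
from h import *
p=env.get_image('wrist'); save(p,'w4.png')
for d in env.look_for('sleeve_a',p)[:4]:
        e=d['extent']; print(round(d['p'],2),np.round(e,1),at(p,(e[0]+e[2])/2,(e[1]+e[3])/2,0.06).round(3))
goal(.45,-.18,.30,3)"
```

```text
0.91 [346.5   1.3 399.5  44.4] [ 0.646 -0.197  0.06 ]
0.85 [300.7  77.7 351.1 130.4] [ 0.563 -0.164  0.06 ]
0.6 [306.6 170.4 348.6 223.3] [ 0.463 -0.181  0.06 ]
t7.90 pos [ 0.4995 -0.1686  0.2978] phi 8.2 w 0.0852 F [ 0.1 -0.3  0. ] -> shift [-0.0506  0.0042 -0.0024] turn [ 0.3 -0.3  5.2]
```

View pics/w4.png

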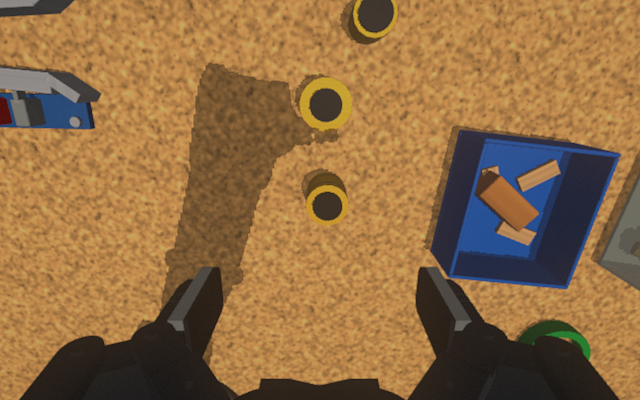

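The near, middle and far rims are at (327,206), (325,103) and (376,15). I'll compare each rim with its own 34 mm plug.

```bash
python3 -c "
from h import *
p=env.get_image('wrist'); im=p['image']; hsv=cv2.cvtColor(im,cv2.COLOR_RGB2HSV)
for n,u,v in [('near',327,206),('mid',325,103),('far',376,15)]:
    big=cv2.cvtColor(im,cv2.COLOR_RGB2GRAY)
    print(n); 
    for r in (0,):
        print([tuple(int(c) for c in im[v,x]) for x in range(u-32,u-12,1)]); print([tuple(int(c) for c in im[v,x]) for x in range(u+12,u+32)])
" | cut -c1-900
python3 -c "
from h import *
p=env.get_image('wrist'); im=p['image'].astype(float)
for n,u,v in [('near',327,206),('mid',325,103),('far',376,15)]:
    m=((im[...,0]>180)&(im[...,1]>150)&(im[...,2]<70)).astype(np.uint8)
    q=np.zeros_like(m); y0=max(v-35,0); q[y0:v+35,u-35:u+35]=m[y0:v+35,u-35:u+35]
    N,l,st,ce=cv2.connectedComponentsWithStats(q); k=1+np.argmax(st[1:,4]); ys,xs=np.where(l==k)
    c=cv2.convexHull(np.stack([xs,ys],1).astype(np.int32)); W=np.array([at(p,a,b,.06)[:2] for a,b in c[:,0]],np.float32)
    d=(im.sum(2)<200).astype(np.uint8); dd=np.zeros_like(d); dd[y0:v+35,u-35:u+35]=d[y0:v+35,u-35:u+35]
    N2,l2,s2,c2=cv2.connectedComponentsWithStats(dd); k2=l2[v,u]
    print(n,st[k],'rim circle',cv2.minEnclosingCircle(W),'plug st',s2[k2], 'plug world w', at(p,s2[k2][0]+s2[k2][2]-.5,v,.064)[:2]-at(p,s2[k2][0]-.5,v,.064)[:2])
"
```

```text
near
[(176, 127, 69), (178, 129, 71), (177, 127, 71), (169, 122, 68), (174, 125, 70), (176, 126, 71), (157, 113, 65), (183, 137, 52), (202, 153, 44), (201, 147, 41), (202, 147, 43), (202, 150, 46), (207, 156, 46), (153, 115, 44), (67, 53, 39), (59, 48, 38), (60, 49, 36), (61, 49, 37), (62, 51, 41), (62, 50, 38)]
[(198, 150, 48), (201, 151, 43), (202, 153, 46), (202, 154, 47), (201, 153, 44), (194, 145, 55), (197, 146, 78), (203, 150, 86), (200, 148, 81), (200, 144, 80), (197, 141, 79), (191, 137, 77), (184, 133, 74), (178, 128, 72), (174, 125, 70), (170, 121, 68), (175, 125, 71), (180, 130, 72), (179, 128, 72), (176, 126, 71)]
mid
[(110, 80, 48), (118, 85, 45), (178, 140, 44), (202, 161, 48), (200, 157, 48), (199, 157, 49), (199, 157, 46), (199, 158, 45), (199, 158, 46), (200, 160, 47), (205, 163, 49), (152, 120, 44), (71, 56, 40), (59, 50, 43), (60, 52, 43), (62, 51, 42), (63, 53, 43), (63, 55, 45), (61, 51, 42), (61, 53, 43)]
[(103, 86, 47), (179, 145, 50), (202, 164, 48), (200, 160, 50), (199, 160, 47), (199, 160, 47), (200, 161, 48), (200, 160, 48), (200, 160, 47), (203, 163, 50)
[... 600 characters left out ...]
, (181, 129, 72), (172, 122, 69), (171, 122, 67), (174, 125, 70), (180, 130, 73), (189, 135, 78), (179, 128, 71), (167, 121, 68), (163, 117, 67), (165, 118, 66), (174, 126, 69)]
near [306 184  37  37 275] rim circle ((0.45310795307159424, -0.1825902760028839), 0.023533741012215614) plug st [308 190  29  29 648] plug world w [ 0.00479353 -0.03266452]
mid [ 295   76   51   53 1164] rim circle ((0.5629883408546448, -0.16319522261619568), 0.02715706266462803) plug st [304  87  32  33 824] plug world w [ 0.0048527  -0.03267166]
far [348   0  44  35 264] rim circle ((0.6540060043334961, -0.19772696495056152), 0.02103399485349655) plug st [353   0  35  30 883] plug world w [ 0.00496477 -0.03314118]
```

Rim radii measured at about 23.5, 27 and 21 mm, so the near one is the 50 mm sleeve, and the grip will confirm that. Descending on it.

>>> arm_command([
  [-0.048,0.007,0.03,0,0,5,0.0854],
  [-0.048,0.007,0.09,0,0,5,0.0854],
  [-0.048,0.007,0.15,0,0,5,0.0854],
  [-0.048,0.007,0.19,0,0,5,0.0854],
  [-0.048,0.007,0.19,0,0,5,0.0854],
])

```text
time_s: 8.62
eef_pos: [0.4514, -0.1854, 0.1049]
eef_rot: [3.138, 0.098, -0.001]
contact_force: [-0.8, 1.0, 0.3]
gripper_width: 0.0856
```

```bash
python3 -c "
from h import *
goal(.453,-.1826,.026,3)"
```

```text
t8.62 pos [ 0.4514 -0.1854  0.1049] phi 3.6 w 0.0856 F [-0.8  1.   0.3] -> shift [ 0.0018 -0.0029  0.0789] turn [0.1 0.  0.6]
```

>>> arm_command([
  [0.002,-0.003,0.04,0,0,0.5,0.0854],
  [0.002,-0.003,0.079,0,0,0.5,0.0854],
  [0.002,-0.003,0.079,0,0,0.5,0.0854],
  [0.002,-0.003,0.079,0,0,0.5,0.07],
])

```text
time_s: 9.12
eef_pos: [0.4545, -0.1831, 0.0278]
eef_rot: [3.137, 0.085, 0.002]
contact_force: [-0.6, -0.2, 0.4]
gripper_width: 0.0706
```

>>> arm_command([
  [0,0,0,0,0,0,0.055],
  [0,0,0,0,0,0,0.03],
  [0,0,0,0,0,0,0.03],
  [0,0,0,0,0,0,0.03],
  [0,0,0,0,0,0,0.03],
], squeeze=25)

```text
time_s: 9.75
eef_pos: [0.4559, -0.1834, 0.0299]
eef_rot: [3.136, 0.085, 0.007]
contact_force: [-1.9, 0.6, 12.1]
gripper_width: 0.0495
```

The grip reads 49.5 mm, so this is the 50 mm sleeve. I'll slide it along the table to a point in front of the mouth.

>>> arm_command([
  [0.002,-0.03,0.001,0,0,0,0.03],
  [0.004,-0.065,0.001,0,0,0,0.03],
  [0.006,-0.1,0.001,0,0,0,0.03],
  [0.008,-0.135,0.001,0,0,0,0.03],
  [0.01,-0.17,0.001,0,0,0,0.03],
])

```text
time_s: 10.38
eef_pos: [0.4583, -0.0142, 0.03]
eef_rot: [3.134, 0.082, 0.013]
contact_force: [0.8, -9.7, 11.6]
gripper_width: 0.0496
```

>>> arm_command([
  [0.025,-0.002,0.001,0,0,0,0.03],
  [0.055,0.001,0.001,0,0,0,0.03],
  [0.09,0.003,0.001,0,0,0,0.03],
  [0.122,0.005,0.001,0,0,0,0.03],
  [0.126,0.005,0.001,0,0,0,0.03],
])

```text
time_s: 11.0
eef_pos: [0.587, -0.0127, 0.031]
eef_rot: [3.134, 0.081, 0.018]
contact_force: [-0.5, -0.1, -3.7]
gripper_width: 0.0492
```

```bash
python3 -c "
from h import *
p=env.get_image('wrist'); save(p,'w5.png')
q=env.get_image('top'); save(q,'top5.png')
print(proj(p,[[.574,.217,.04],[.585,.1,.04],[.585,0,.06]]))
for n in ['flag','jaw_left','jaw_right','gauge','sleeve_a']:
  for d in env.look_for(n,p)[:2]: print(n,round(d['p'],2),np.round(d['extent'],1))
goal(.585,0,.028,3)"
```

```text
[[-235.11645981  296.65192744]
 [  45.70791037  285.22586113]
 [ 283.35084019  326.90128621]]
jaw_left 0.93 [  0.8 294.1 105.4 395.1]
jaw_right 0.89 [  1.  115.6  46.7 188.9]
jaw_right 0.53 [534.2 256.7 639.1 398.9]
sleeve_a 0.94 [529.8 257.3 639.7 399.4]
sleeve_a 0.61 [254.2 213.4 387.2 382.9]
t11.35 pos [ 0.5835 -0.0127  0.0301] phi 3.0 w 0.0491 F [ 0.5 -0.5 -3.5] -> shift [ 0.0021 -0.0126  0.0021] turn [ 0.4 -0.4 -0. ]
```

View pics/w5.png

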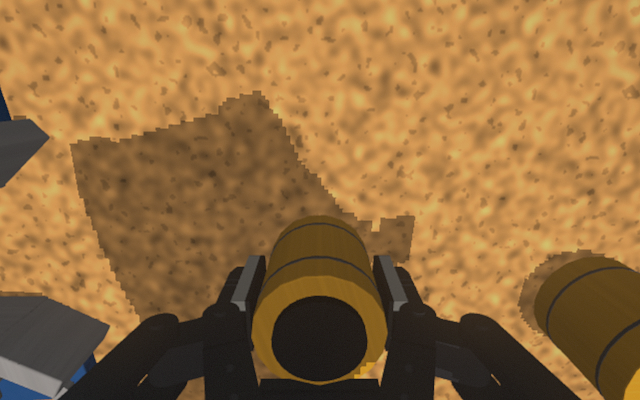

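The sleeve stands upright in the grip. The jaw mouth tips are visible at (49,137) for the right jaw and (109,325) for the left.

```bash
python3 -c "
from h import *
p=env.get_image('wrist')
a=at(p,49,137,.04);b=at(p,109,325,.04);print(a,b,np.linalg.norm(a-b),(a+b)/2, 'axis deg',np.degrees(np.arctan2(a[1]-b[1],a[0]-b[0]))+90)
q=cv2.imread('pics/top5.png')[125:220,190:350]; cv2.imwrite('pics/c5.png',cv2.resize(q,None,fx=5,fy=5,interpolation=cv2.INTER_CUBIC))"
```

```text
[0.6434026  0.08595261 0.04      ] [0.56350449 0.07623256 0.04      ] 0.08048718494675339 [0.60345355 0.08109258 0.04      ] axis deg 96.9362652226871
```

View pics/c5.png

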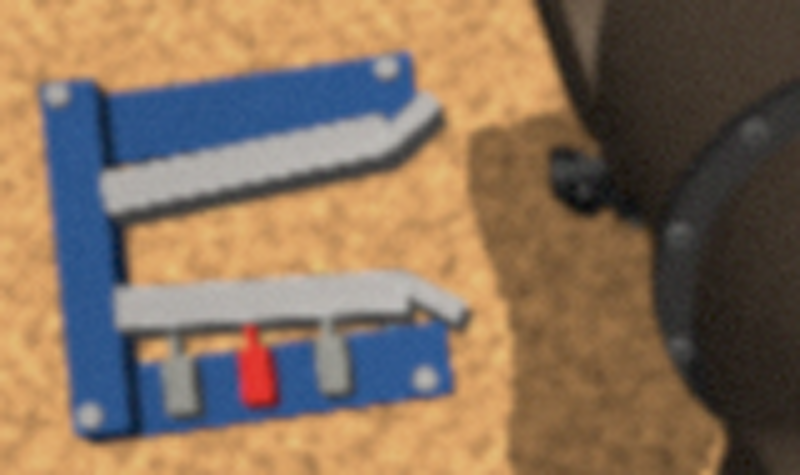

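```bash
python3 -c "
from h import *
q=env.get_image('top')
w=lambda u,v,z: at(q,190+(u+.5)/5-.5,125+(v+.5)/5-.5,z)[:2]
A1,A2,B1,B2=[w(*t,.04) for t in [(112,209),(385,155),(118,287),(400,273)]]
print(A1,A2,B1,B2,'gaps',np.linalg.norm(A1-B1),np.linalg.norm(A2-B2))
u=(A2-A1)/np.linalg.norm(A2-A1);v=(B2-B1)/np.linalg.norm(B2-B1);b=-(u+v);b/=np.linalg.norm(b)
print('axis deg',np.degrees(np.arctan2(b[1],b[0])),'taper deg',np.degrees(np.arccos(u@v)),'exp',2*np.degrees(np.arctan(.075)))
m1=(A1+B1)/2;m2=(A2+B2)/2;print('mids',m1,m2,np.degrees(np.arctan2(*(m1-m2)[::-1])),'len',np.linalg.norm(m1-m2))
P=[w(46,88,.04),w(82,436,.04)]; d=P[0]-P[1]; print('bar',P,np.linalg.norm(d),np.degrees(np.arctan2(d[1],d[0]))+90)
S=[w(110,95,.01),w(412,55,.01)]; print('side',np.degrees(np.arctan2(*(S[0]-S[1])[::-1])))
S=[w(140,437,.01),w(452,392,.01)]; print('side',np.degrees(np.arctan2(*(S[0]-S[1])[::-1])))
T=[w(440,105,.04),w(466,318,.04)];d=T[0]-T[1]; print('mouth tips outer',T,np.linalg.norm(d),np.mean(T,0),np.degrees(np.arctan2(d[1],d[0]))+90)
print('flag top',w(258,380,.036),w(182,390,.036),w(334,372,.036))
p=env.get_image('wrist'); print('sleeve (plug centre)',at(p,319,338,.064)); goal(.585,0,.028,6)
"
```

```text
[0.58616338 0.28910777] [0.61258038 0.14648311] [0.54456972 0.28506726] [0.54935047 0.13848477] gaps 0.041789458106452355 0.06373377618315976
axis deg 96.18072630476715 taper deg 8.62539928170121 exp 8.578306657638036
mids [0.56536655 0.28708751] [0.58096542 0.14248394] 96.15687993999933 len 0.14544249600167405
bar [array([0.65216267, 0.32538119]), array([0.46681635, 0.3019012 ])] 0.18682763822810053 97.21987045965977
side 96.77081033692097
side 97.29449000728799
mouth tips outer [array([0.63910534, 0.11761898]), array([0.52495703, 0.1042236 ])] 0.11493160263259924 [0.58203118 0.11092129] 96.69308873476321
flag top [0.4949886  0.21248721] [0.49044824 0.25179748] [0.49848424 0.17312599]
sleeve (plug centre) [ 0.58183069 -0.01292715  0.064     ]
t11.50 pos [ 0.5841 -0.0127  0.0301] phi 3.0 w 0.0492 F [-0.4  0.3 -4.5] -> shift [ 0.0016 -0.0126  0.0021] turn [ 0.4 -0.4 -3. ]
```

The measurements agree. The axis is at about 96.6°, the gauge origin is near (0.572, 0.222), and the gaps came out at 41.8 and 63.7 mm against the expected 40 and 63. The wrist-view mouth points also match once taken at table level. Lining up on the centre line.

>>> arm_command([
  [0.005,-0.018,0.002,0,0,-3.6,0.03],
  [0.009,-0.036,0.002,0,0,-3.6,0.03],
  [0.013,-0.052,0.002,0,0,-3.6,0.03],
  [0.013,-0.052,0.002,0,0,-3.6,0.03],
])

```text
time_s: 12.0
eef_pos: [0.5962, 0.0401, 0.0298]
eef_rot: [3.128, 0.181, 0.018]
contact_force: [-0.6, -1.9, 12.4]
gripper_width: 0.0496
```

```bash
python3 -c "
from h import *
p=env.get_image('wrist'); save(p,'w6.png')
im=p['image'].astype(int); m=((im.sum(2)<110)).astype(np.uint8); m[:, :250]=0; m[:,395:]=0; m[:280]=0
O=np.array([.5724,.222]);a=np.radians(96.6);X=np.array([np.cos(a),np.sin(a)]);Y=np.array([-X[1],X[0]])
s=at(p,319,338,.064)[:2]; print('sleeve if plug at 319,338: gauge xy',(s-O)@X,(s-O)@Y)
t=np.array(env.observe()['eef_pos'])[:2]; print('tcp gauge',(t-O)@X,(t-O)@Y)
G=lambda x,y,z:[*(O+x*X+y*Y),z]
print(proj(p,[G(-114,0,0)]) if 0 else proj(p,[G(-.114,.052,.04),G(-.114,-.052,.04),G(-.085,.0315,.04),G(-.085,-.0315,.04)]))
goal(.5822,.1376,.028,6.6)"
```

```text
sleeve if plug at 319,338: gauge xy -0.18347784005229612 -0.0008494460254549323
tcp gauge -0.18346350314418505 -0.002799139119030822
[[168.93182572 396.02809569]
 [130.07382316 179.61720612]
 [ 97.17227301 361.15758206]
 [ 63.96539677 230.98326695]]
t12.05 pos [0.5963 0.0401 0.0298] phi 6.6 w 0.0496 F [-1.7 -1.2 11.7] -> shift [-0.0028 -0.0985  0.0009] turn [ 0.5 -0.6  0. ]
```

View pics/w6.png

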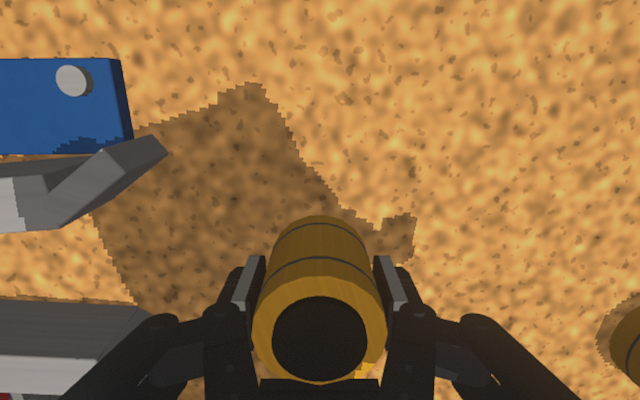

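The mouth lines up with my projected gauge model: the right-jaw kink is seen at (57,232) and predicted at (64,231). Advancing to the start of the straight faces.

>>> arm_command([
  [-0.0015,-0.02,0.001,0,0,0,0.03],
  [-0.0015,-0.04,0.001,0,0,0,0.03],
  [-0.0015,-0.06,0.001,0,0,0,0.03],
  [-0.0015,-0.08,0.001,0,0,0,0.03],
  [-0.0015,-0.095,0.001,0,0,0,0.03],
])

```text
time_s: 12.68
eef_pos: [0.5859, 0.1322, 0.0298]
eef_rot: [3.125, 0.178, 0.024]
contact_force: [1.0, -12.1, 14.8]
gripper_width: 0.0497
```

>>> arm_command([
  [0,0,0,0,0,0,0.056],
  [0,0,0,0,0,0,0.056],
  [0,-0.003,0,0,0,0,0.056],
])

```text
time_s: 13.05
eef_pos: [0.5855, 0.1346, 0.0297]
eef_rot: [3.125, 0.177, 0.024]
contact_force: [-0.2, -0.7, 0.0]
gripper_width: 0.0559
```

```bash
cat > g.py <<'E'
from h import *
p=env.get_image('wrist')
O=np.array([.5724,.222]);a=np.radians(96.6);X=np.array([np.cos(a),np.sin(a)]);Y=np.array([-X[1],X[0]])
s=env.observe(); t=np.array(s['eef_pos'])[:2]; print('tcp gauge',(t-O)@X,(t-O)@Y,'F gauge',np.array(s['contact_force'])[:2]@X,np.array(s['contact_force'])[:2]@Y)
goal(*(O),.028,6.6)
E
python3 g.py
```

```text
tcp gauge -0.08741118519881882 -0.00293375623265724 F gauge 0.5662012516676069 0.1513417086665373
t13.10 pos [0.5854 0.1355 0.0296] phi 6.5 w 0.0562 F [-0.2  0.5 -0.5] -> shift [-0.0031 -0.0874  0.0006] turn [ 0.7 -0.8 -0.1]
```

>>> arm_command([
  [-0.001,-0.015,0,0,0,0,0.056],
  [-0.002,-0.03,0,0,0,0,0.056],
  [-0.002,-0.045,0,0,0,0,0.056],
  [-0.002,-0.06,0,0,0,0,0.056],
  [-0.002,-0.072,0,0,0,0,0.056],
])

```text
time_s: 13.72
eef_pos: [0.5758, 0.2077, 0.029]
eef_rot: [3.125, 0.179, 0.026]
contact_force: [3.8, -7.3, 4.2]
gripper_width: 0.0561
```

```bash
python3 g.py; python3 -c "
from h import *
p=env.get_image('wrist'); save(p,'w7.png')"
```

```text
tcp gauge -0.012213305358586028 -0.0016403542758679484 F gauge -2.3966471601966104 -3.369519143130691
t13.78 pos [0.5754 0.2101 0.0291] phi 6.6 w 0.0558 F [ 3.6 -2.   1.5] -> shift [-0.0016 -0.0122  0.001 ] turn [ 0.6 -0.9  0. ]
```

View pics/w7.png

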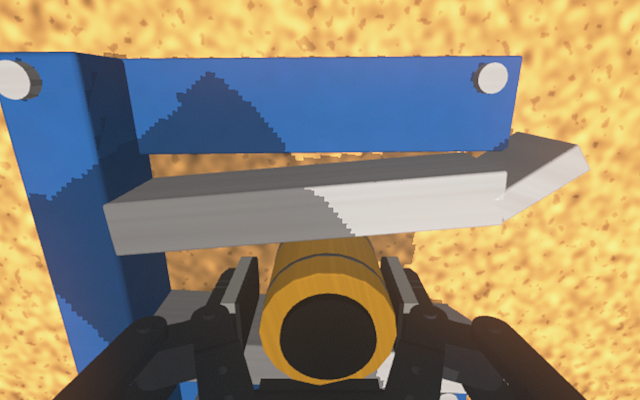

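The sleeve is upright in the throat at (327,335), and the rear finger is pushing it. I'll creep in with force checks.

>>> arm_command([
  [-0.001,-0.003,0,0,0,0,0.056],
  [-0.001,-0.006,0,0,0,0,0.056],
  [-0.001,-0.008,0,0,0,0,0.056],
  [-0.001,-0.009,0,0,0,0,0.056],
])

```text
time_s: 14.32
eef_pos: [0.5737, 0.2177, 0.0288]
eef_rot: [3.126, 0.181, 0.026]
contact_force: [2.3, -5.6, 2.7]
gripper_width: 0.056
```

```bash
python3 g.py
```

```text
tcp gauge -0.004347422968330847 -0.000769816786865855 F gauge -5.028476127907018 -2.0648566975195597
t14.38 pos [0.5737 0.2178 0.0289] phi 6.6 w 0.0559 F [ 2.6 -4.8  2. ] -> shift [-0.0008 -0.0044  0.0008] turn [ 0.6 -0.9  0. ]
```

>>> arm_command([
  [0,-0.002,0,0,0,0,0.056],
  [0,-0.004,0,0,0,0,0.056],
  [0,-0.005,0,0,0,0,0.056],
])

```text
time_s: 14.75
eef_pos: [0.5735, 0.222, 0.0288]
eef_rot: [3.125, 0.18, 0.027]
contact_force: [2.0, -6.0, 3.4]
gripper_width: 0.0562
```

```bash
python3 g.py
```

```text
tcp gauge -7.6261542931897625e-06 -0.0011092762470242558 F gauge -4.815993625908533 -1.618300984552474
t14.80 pos [0.5735 0.2221 0.0288] phi 6.6 w 0.056 F [ 2.2 -4.6  1.8] -> shift [-0.0011 -0.      0.0008] turn [ 0.7 -0.9 -0. ]
```

>>> arm_command([
  [0,-0.002,0,0,0,0,0.056],
  [0,-0.004,0,0,0,0,0.056],
  [0,-0.004,0,0,0,0,0.056],
])

```text
time_s: 15.18
eef_pos: [0.5734, 0.2255, 0.0288]
eef_rot: [3.125, 0.179, 0.027]
contact_force: [2.3, -4.2, 2.9]
gripper_width: 0.056
```

```bash
python3 g.py
```

```text
tcp gauge 0.003347459555914761 -0.0013501503687261217 F gauge -4.526213284534031 -1.3427614785597466
t15.22 pos [0.5734 0.2255 0.0288] phi 6.6 w 0.056 F [ 1.9 -4.3  2.5] -> shift [-0.0014  0.0033  0.0008] turn [ 0.7 -1.  -0.1]
```

>>> arm_command([
  [0,-0.002,0,0,0,0,0.056],
  [0,-0.003,0,0,0,0,0.056],
  [0,-0.003,0,0,0,0,0.056],
])

```text
time_s: 15.6
eef_pos: [0.5734, 0.2268, 0.0287]
eef_rot: [3.123, 0.176, 0.027]
contact_force: [2.2, -7.1, 4.2]
gripper_width: 0.0558
```

```bash
python3 g.py
```

```text
tcp gauge 0.004660473078151023 -0.001541279992448265 F gauge -7.758916380742066 -0.6679250528110792
t15.65 pos [0.5734 0.2268 0.0288] phi 6.5 w 0.0559 F [ 1.6 -7.6  4.9] -> shift [-0.0015  0.0047  0.0008] turn [ 0.8 -0.9 -0.1]
```

The force is now rising against a stall, so it is biting. One more gentle push, held.

>>> arm_command([
  [0,-0.0025,0,0,0,0,0.056],
  [0,-0.0035,0,0,0,0,0.056],
  [0,-0.0035,0,0,0,0,0.056],
  [0,-0.0035,0,0,0,0,0.056],
  [0,-0.0035,0,0,0,0,0.056],
])

```text
time_s: 16.27
eef_pos: [0.5734, 0.227, 0.0288]
eef_rot: [3.119, 0.172, 0.026]
contact_force: [0.8, -11.0, 7.3]
gripper_width: 0.0558
```

```bash
python3 g.py
```

```text
tcp gauge 0.004832259381576111 -0.0016203176249310687 F gauge -11.669880227976263 -0.4958080882189639
t16.32 pos [0.5735 0.227  0.0288] phi 6.3 w 0.0557 F [  1.8 -11.5   8.8] -> shift [-0.0016  0.0048  0.0008] turn [ 1.1 -0.9 -0.3]
```

It stalled at about 11.7 N with the lateral force near zero, so the sleeve is wedged on both jaws. Backing off and lifting clear.

>>> arm_command([
  [0,0.003,0,0,0,0,0.062],
  [0,0.003,0,0,0,0,0.062],
  [0,0.003,-0.02,0,0,0,0.062],
  [0,0.003,-0.06,0,0,0,0.062],
  [0,0.003,-0.12,0,0,0,0.062],
])

```text
time_s: 16.95
eef_pos: [0.5705, 0.2263, 0.15]
eef_rot: [3.119, 0.174, 0.022]
contact_force: [0.4, -0.2, 0.0]
gripper_width: 0.0622
```

>>> arm_command([
  [0,0.06,-0.05,0,0,0,0.0854],
  [0,0.12,-0.1,0,0,0,0.0854],
  [0,0.12,-0.14,0,0,0,0.0854],
  [0,0.12,-0.14,0,0,0,0.0854],
])

```text
time_s: 17.45
eef_pos: [0.5838, 0.1083, 0.2985]
eef_rot: [3.121, 0.169, 0.037]
contact_force: [0.1, 0.7, -0.1]
gripper_width: 0.0852
```

```bash
python3 g.py; python3 -c "
from h import *
p=env.get_image('wrist'); save(p,'w8.png')
O=np.array([.5724,.222]);a=np.radians(96.6);X=np.array([np.cos(a),np.sin(a)]);Y=np.array([-X[1],X[0]])
print('expect',proj(p,[[*O,.064],[.563,-.163,.064],[.654,-.198,.064]]))
for c in ['wrist','top']:
  p=env.get_image(c)
  for d in env.look_for('sleeve_a',p)[:4]:
    e=d['extent']; w=at(p,(e[0]+e[2])/2,(e[1]+e[3])/2,.035 if c=='top' else .05); print(c,round(d['p'],2),np.round(e),w.round(3),'gauge',((w[:2]-O)@X).round(3),((w[:2]-O)@Y).round(3))
  for d in env.look_for('offcut',p)[:1]+env.look_for('bottle',p)[:1]:
    e=d['extent'];print(np.round(e),at(p,(e[0]+e[2])/2,(e[1]+e[3])/2,.03).round(3))
"
```

```text
tcp gauge -0.11309884317865306 0.00277464094537795 F gauge 0.6012815422889465 -0.17290921163357495
t17.50 pos [0.5826 0.1093 0.2961] phi 6.3 w 0.0851 F [ 0.1  0.6 -0.4] -> shift [-0.003  -0.1177  0.266 ] turn [ 1.  -1.1 -0.3]
expect [[210.42254809 165.1487522 ]
 [549.13713577 208.11826212]
 [607.18710918 131.6390628 ]]
wrist 0.93 [189. 130. 244. 183.] [0.578 0.219 0.05 ] gauge -0.003 -0.005
wrist 0.84 [547. 105. 626. 152.] [ 0.653 -0.184  0.05 ] gauge -0.412 -0.033
wrist 0.74 [497. 171. 571. 228.] [ 0.567 -0.151  0.05 ] gauge -0.37 0.048
[  0. 277. 105. 390.] [0.301 0.443 0.03 ]
top 0.97 [373. 162. 396. 187.] [ 0.558 -0.161  0.035] gauge -0.379 0.059
top 0.57 [388. 127. 407. 150.] [ 0.654 -0.2    0.035] gauge -0.428 -0.033
[137. 246. 178. 270.] [0.351 0.426 0.03 ]
```

View pics/w8.png

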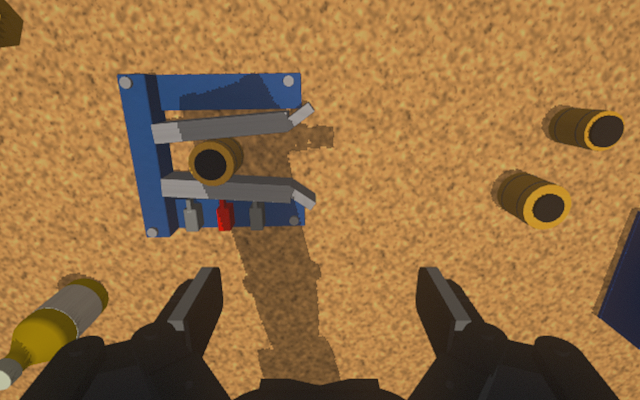

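The sleeve stands upright beside the red flag at (211,163), where (210,165) was predicted for the station. The other two sleeves stand far off, the bottle is where it was, and the arm is clear. Handing in.

```bash
python3 -c "
from h import *
env.job_done(); print(env.observe()['time_s'])"
```

```text
the job is handed in; nothing more can be done
the job is handed in; nothing more can be done
```

The 50 mm sleeve is biting between both jaws beside the red flag, the offcut is in the scrap bin, and I handed the job in at about 18 s of robot time. The hand-in reports no verdict.

- **Offcut:** I gripped it and set it down in the blue bin. The wrist picture and the detector both showed it lying inside.
- **Which sleeve:** The red flag is at the middle station, so the 50 mm sleeve was needed. The nearest sleeve to the robot looked right in the image, and the grip reading of 49.5 mm confirmed it.
- **The bite:** I slid it gripped to the mouth, loosened the fingers and pushed it up the throat. It stalled at about 11.7 N of push with almost no sideways force, so it was pressing on both jaws. The jaw forces themselves are inferred from that push, not measured.

**Last checks:**
- The final picture shows the sleeve upright within about 5 mm of the station and the centre line.
- The other two sleeves are standing more than 370 mm from the gauge.
- The bottle is where it was, to within a few mm.
- The arm is clear of everything.

**Checks that failed or disagreed:**
- My first wrist-camera fix of the gauge mouth was 3–4 cm off because I took those points at jaw height; they matched at table level.
- The offcut was out of view or missed by the detector in the final check, so it was last confirmed just after the drop.
- The top camera did not report the sleeve in the gauge in that last check; the wrist camera did.
- I viewed 11 pictures, one over the budget of 10.

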